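# Flip the spice caddy's cover leaf over to the other bay

### The job

In the drawer under the hob, uncover the bay of the steel two-bay caddy that is closed now (the one on the robot's left): with a fingertip or the outside of the fingers, push the wooden cover leaf up by its bent lip, over its spine, and press it down until it lies flat over the other bay. Only push: do not pinch the leaf, and do not lift, tip or shift the caddy. Leave the jars, the salt pig and the spatula where they are.

Things in the scene. Friction and masses are not known exactly. Their poses are not given: they have to be found in the camera images.
- caddy: Loose two-bay stainless caddy (about 1.1 kg) standing on the drawer floor (drawer floor at z = 0.006). 130 mm along its x, 176 mm along its y, walls 62 mm high. Origin: centre of its underside, z up. A middle wall along its x parts it into a +y bay and a -y bay; the hinge spine of the cover leaf runs on top of that wall.
- spine (a point): Middle of the leaf's hinge axis, on the caddy, 70 mm above the caddy's underside. The axis is level and runs along the caddy's x; its axes are those of the caddy. The hinge barrel is 10 mm thick.
- leaf (a joint): Angle of the wooden cover leaf about the spine (rad): 0 = flat over the +y bay (it starts here or up to 0.2 ajar), 1.57 = upright, 3.14 = flat over the -y bay (stop). The hinge is stiff (0.09 N m of friction): the leaf stays at any angle where it is left, never falls by itself, and takes 1 to 3 N at its free edge to move.
- lip (a point): Middle of the outermost edge of the leaf's lip, moving with the leaf: 113 mm out from the spine in the leaf's plane, 13 mm to the side that is up at angle 0. At 0 the lip points outward and up, clear outside the caddy wall (outer face 88 mm from the spine), so a finger tilted about 45 degrees gets under it; at 3.14 it points outward and down.
- leaf_under: Lower half (3 mm) of the 6 mm thick leaf: its face looks down at angle 0, up at 3.14. The leaf is 118 mm along the spine and reaches 100 mm out; there it is bent by 45 degrees into a lip 18 mm long. Origin: middle of the hinge axis, which lies in the leaf's mid-plane; x along the spine, y out towards the lip, z towards the other face.
- leaf_top: The other half of the leaf's thickness (3 mm), with the face that looks up at angle 0 and down at angle 3.14. Same origin and axes as leaf_under.
- riser: Fixed stainless riser, lowest step towards the robot: three steps 52 mm deep and 270 mm wide, 20, 45 and 70 mm high. Origin: centre of its underside. Bystander.
- jar1: Loose square glass jar with white flip lid, 48 x 48 x 64 mm, on a step of the riser. Origin: centre of its underside. Bystander.
- jar2: Loose square glass jar with white flip lid, 48 x 48 x 64 mm, on a step of the riser. Origin: centre of its underside. Bystander.
- jar3: Loose square glass jar with white flip lid, 48 x 48 x 64 mm, on a step of the riser. Origin: centre of its underside. Bystander.
- jar4: Loose square glass jar with white flip lid, 48 x 48 x 64 mm, on a step of the riser. Origin: centre of its underside. Bystander.
- jar5: Loose square glass jar with white flip lid, 48 x 48 x 64 mm, on a step of the riser. Origin: centre of its underside. Bystander.
- jar6: Loose jar of the same kind, standing on the drawer floor to the right of the caddy, towards the robot. Origin: centre of its underside. Bystander.
- salt_pig: Loose white stoneware salt pig, 106 mm across, 104 mm high, on the drawer floor to the right of the caddy. Origin: centre of its underside. Bystander.
- spatula: Loose black silicone spatula, 200 mm long, lying flat on the drawer floor (under 30 mm high) to the left of the caddy, about along x. Bystander.
There are look-alikes about, which are no part of the job. What is shaped like the caddy but turquoise is not meant.

How it is judged:
On the way, in this order (a step that is already met when the one before it is completed fails the run):
1. a finger pushes the leaf up off the left bay by its underside (value of joint leaf between 0.8 and 2.6 rad and contact force between the fingers and leaf_under above 0.1 N), for 0.05 s.
2. a finger presses the leaf flat on the other side (value of joint leaf above 3.06 rad and contact force between the fingers and leaf_under above 0.1 N), for 0.05 s.
At the end, for the whole second after the job is handed in: The leaf lies flat over the -y bay (joint leaf above 3.06 rad, that is within 9 mm of flat at its edge); the caddy stands level and still within 20 mm of where it was; each jar, the salt pig and the spatula within 30 mm of its start (value of joint leaf above 3.06 rad and distance of caddy from where it was at the start of the episode below 0.02 m and angle between caddy's own z axis and vertical below 0.05 rad and linear speed of caddy below 0.02 m/s and distance of each of jar1, jar2, jar3, jar4, jar5, jar6, salt_pig, spatula from where it was at the start of the episode below 0.03 m); the robot touches nothing.
It fails at once if the leaf is pinched (more than 4 N of the fingers on both of its faces at once) (contact force between the fingers and leaf_under above 4 N and contact force between the fingers and leaf_top above 4 N).
It fails at once if the caddy is lifted, carried or shoved by more than 20 mm, or tipped by more than 0.15 rad (distance of caddy from where it was at the start of the episode above 0.02 m or angle between caddy's own z axis and vertical above 0.15 rad).
It fails at once if a jar, the salt pig or the spatula is moved by more than 30 mm (distance of any of jar1, jar2, jar3, jar4, jar5, jar6, salt_pig, spatula from where it was at the start of the episode above 0.03 m).
It also fails if it takes over 42 s, if anything falls off the work surface, if the arm or the gripper's body presses on something with over 40 N, if the wrist force passes 120 N, or if a joint passes its speed limit or range.

### The arm

A 6-joint arm with a two-finger parallel gripper is mounted at the origin on the work surface. World frame = base frame: x ahead of the robot, y to its left, z up, the work surface at z = 0. Lengths are in m, angles in rad, forces in N, time in s.
With the tool pointing down it reaches from about 0.35 to 0.85 m from the base axis. Payload 8.1 kg.
Tool frame: the origin (TCP) lies where the fingers leave the gripper's body, on its centre line; the fingertips stand 84 mm ahead of it and the grasp point (between the pads) lies 65 mm ahead of it; z points along the fingers, y is the line along which they close (so a half turn about z gives the same grasp; the last joint's range is limited). The gripper opens to 93 mm and grips with 3 to 60 N. Pads are 15 mm wide; open, the fingers measure 128 mm over their backs; the gripper's body (75 mm by 188 mm) begins 65 mm behind the grasp point.
Start: joints at [1.105, 0.13, 1.488, -0, 1.523, -0.085], TCP at [0.223, 0.557, 0.303] pointing down, gripper open.
Joint ranges: [-2.96, 2.96], [-0.89, 2.26], [0.02, 2.5], [-1.34, 4.48], [0, 2.73], [-2.66, 2.66]. Speed limits (rad/s): [2.39, 2.39, 2.79, 3.14, 3.14, 3.14].

### API

Orientations are given as a rotation vector (axis times angle).
In Python, from plant import robot gives the robot as it stands.
- The arm moves only by the shell command python3 -m jog 'ROWS' [FORCE]. ROWS is text: rows parted by semicolons, each of 5 numbers parted by spaces: the opening, from 0 (shut) to 1 (fully open), then the shift along the tool's x, y, z in m, then the turn about the tool's z in degrees. A call has 1 to 10 rows; each row shifts and turns the commanded pose from where the row before left it, along the tool's axes as they then stand; what a row does not reach is not made up. A row lasts 1/12 s, in which the tool goes at most 41.7 mm and 7.16 degrees, less where a joint would pass 70% of its speed; a pose out of reach is approached as far as the arm can. A call with a gripper value outside its range is refused whole. The fingers move at their own pace and stop on an object; FORCE is the grip in N (left out, the last holds). Time passes only in rows, so rows that do not move let the fingers close. It gives the time, the measured TCP pose, the force, the opening and the grip force at its end, in the units of the state.
- robot.read_state(): the state, without advancing time (a new reading comes with each control period).
- robot.read_camera(name): name is "scene" or "top"; returns a dict with "color" (384x512x3 uint8, red, green, blue), "intrinsics" (3x3 intrinsics, pixels), "pose" (4x4, takes a point from camera to world coordinates). Camera axes: x right, y down, z forward; pixel columns grow to the right and rows downward; lengths in m; the calibration is good to about 2 mm. A picture is of the moment at which its call begins. There is no depth.
- robot.close_job(): hands the job in; it is judged then, once.
The state is a dict: "t": time; "q": joint angles; "dq": joint speeds; "joint_torque": joint torques, N m; "tool_pos": TCP position; "orientation": TCP orientation; "force": force on the tool from outside, world axes, zero at the start; "wrist_torque": the same for the moment, N m; "opening": finger opening in m; "gripper_force": force on a finger pad.
Only numpy, scipy, OpenCV 4.12 (cv2) and the standard library are available. Lean on these libraries where they do the work, as an engineer would, in place of code of your own. Each camera call takes 0.05 s, during which the arm holds its last target. There are 200 camera calls.

## Working session

There is one attempt and no reset: what is moved stays moved. The work goes in short steps, Python scripts to look and compute and a shell command to move; the robot and the scene stay as the last step left them, time stands still between calls to the robot, and variables do not carry over. Pictures are saved under pics/ and viewed, at most 10 in all, crops included, and the job is handed in when it is done.

```bash
ls; mkdir -p pics; python3 - <<'E'
from plant import robot
import cv2,numpy as np
for n in("scene","top"):
    c=robot.read_camera(n); cv2.imwrite(f"pics/{n}0.png",cv2.resize(c["color"][:,:,::-1],(800,600),interpolation=cv2.INTER_CUBIC)); print(n,c["intrinsics"].tolist(),np.round(c["pose"],4).tolist())
s=robot.read_state();print(s)
E
```

```text
pics
scene [[424.38683072235324, 0.0, 250.28117848163458], [0.0, 424.38683072235324, 195.55794636311487], [0.0, 0.0, 1.0]] [[0.3313, 0.7299, -0.5978, 1.3079], [0.9435, -0.2624, 0.2025, -0.3005], [-0.009, -0.6311, -0.7756, 1.1544], [0.0, 0.0, 0.0, 1.0]]
top [[366.24647958410566, 0.0, 251.6669472260379], [0.0, 366.24647958410566, 189.74238113058672], [0.0, 0.0, 1.0]] [[0.017, -0.9829, 0.1834, 0.2898], [-0.9998, -0.0185, -0.0064, -0.0058], [0.0097, -0.1833, -0.983, 1.0065], [0.0, 0.0, 0.0, 1.0]]
{'t': 0.1, 'q': array([ 1.10461597e+00,  1.31104333e-01,  1.48919025e+00,  5.79899871e-06,
        1.52300284e+00, -8.54282545e-02]), 'dq': array([-0.0015902 , -0.00100342, -0.00227188, -0.00279293,  0.00102761,
       -0.00013656]), 'joint_torque': array([ 9.68439526e-04, -5.61334097e+01, -4.93100452e+01,  7.70455878e-02,
        2.90578755e-02, -1.05971717e-04]), 'tool_pos': array([0.22279167, 0.55668998, 0.30177016]), 'orientation': array([-5.94389154e-01, -3.08437151e+00,  2.57377417e-03]), 'force': array([-0.82792386,  0.57939023,  0.10722056]), 'wrist_torque': array([-0.00684256,  0.05851421,  0.04613101]), 'gripper_force': 0.0, 'opening': 0.09331001904397862}
```

View pics/scene0.png

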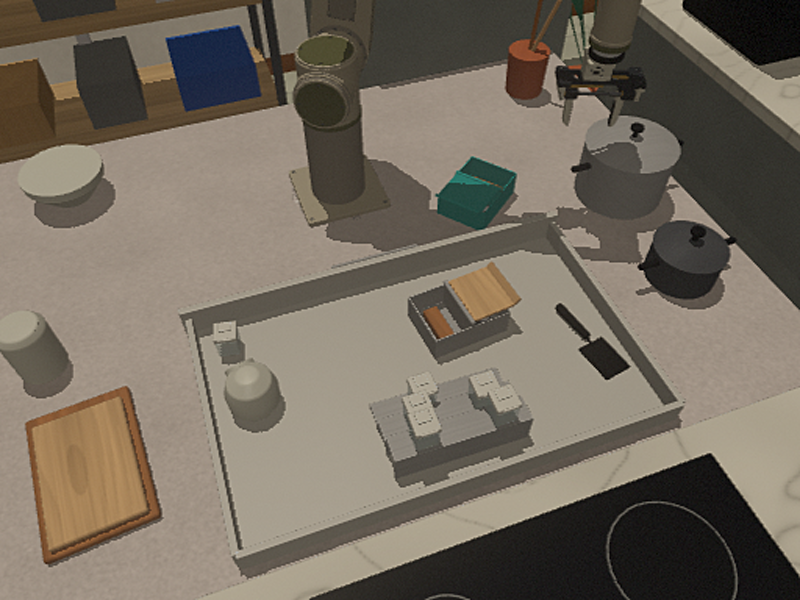

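View pics/top0.png

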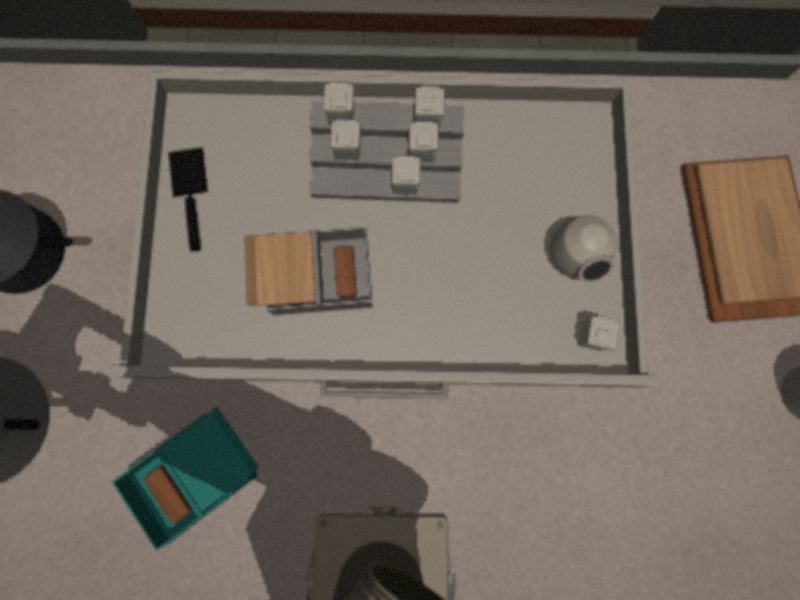

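The scene view shows the caddy's leaf at about (483,292). In the top view the leaf spans x 245–315, y 233–305, and the spine is near x 317. I'll enlarge both areas.

```bash
python3 - <<'E'
from plant import robot
import cv2,numpy as np
a=robot.read_camera("top")["color"][135:210,145:250,::-1]; b=robot.read_camera("scene")["color"][155:240,245:350,::-1]
A=cv2.resize(a,None,fx=7,fy=7,interpolation=cv2.INTER_CUBIC)[:300*2]
B=cv2.resize(b,None,fx=7,fy=7,interpolation=cv2.INTER_CUBIC)
cv2.imwrite("pics/tc.png",A);cv2.imwrite("pics/sc.png",B);print(A.shape,B.shape)
E
```

```text
(525, 735, 3) (595, 735, 3)
```

View pics/tc.png

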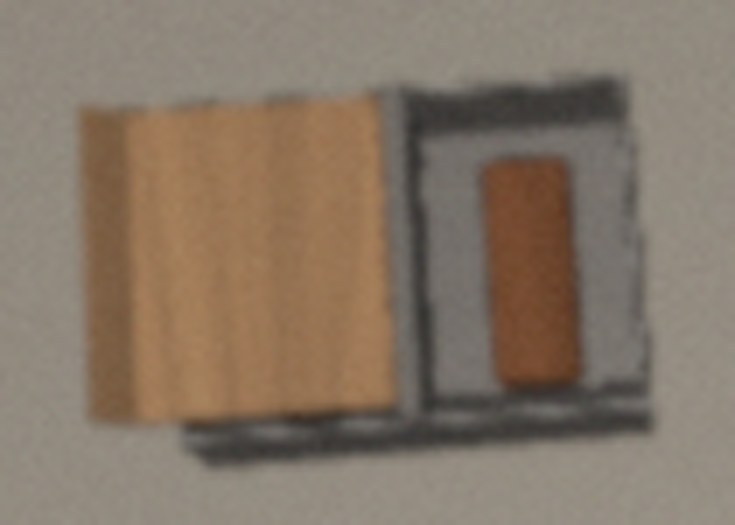

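View pics/sc.png

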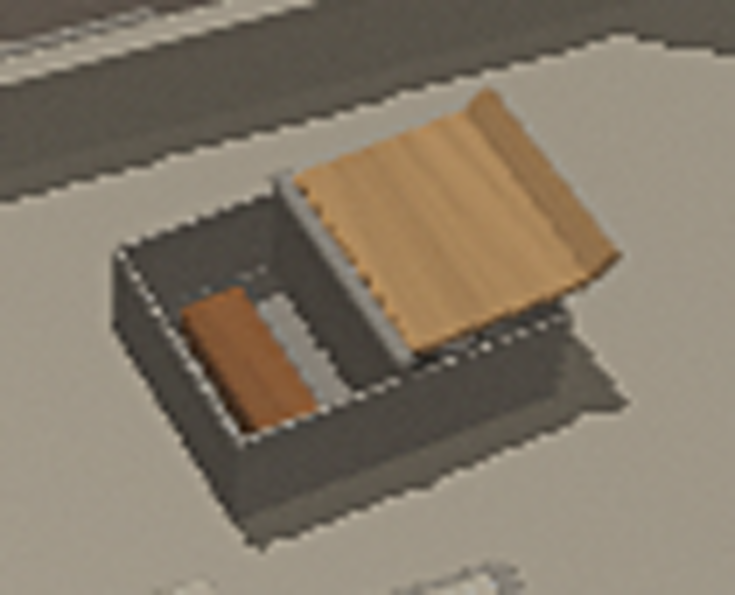

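The top crop shows the lip edge from (80,105) to (90,422) and the barrel from (395,90) to (410,415). The scene crop shows the lip edge from (490,90) to (618,258) and the -y rim corners at (118,248) and (240,440). The leaf looks slightly ajar. Next I'll fit the caddy pose and leaf angle.

```bash
cat > h.py <<'E'
import numpy as np,cv2
from scipy.optimize import least_squares
from plant import robot
from scipy.spatial.transform import Rotation as R
C={n:robot.read_camera(n) for n in("top","scene")}
def proj(n,P):
    c=C[n]; p=np.linalg.inv(c["pose"])@np.append(P,1); u=c["intrinsics"]@p[:3]; return u[:2]/u[2]
def c2w(x,y,yaw,P):
    c,s=np.cos(yaw),np.sin(yaw); return np.array([x+c*P[0]-s*P[1],y+s*P[0]+c*P[1],.006+P[2]])
def leafpt(sx,out,up,th): return np.array([sx,out*np.cos(th)-up*np.sin(th),.07+out*np.sin(th)+up*np.cos(th)])
E
python3 - <<'E'
from h import *
off={"top":(145,135),"scene":(245,155)}
# camera x-end: sx=+ is far from robot
obs=[("top",'l',1,(80,105)),("top",'l',-1,(90,422)),("scene",'l',-1,(490,90)),("scene",'l',1,(618,258)),
("top",'h',0,(402,252)),
("scene",'r',-1,(118,248)),("scene",'r',1,(240,440)),("scene",'b',1,(258,548)),("scene",'b',-1,(118,328)),("top",'r',1,(625,80))]
def res(p,):
    x,y,w,th=p;o=[]
    for n,k,s,uv in obs:
        P={'l':leafpt(s*.059,.113,.013,th),'h':np.array([0,0,.075]),'r':np.array([s*.065,-.088,.062]),'b':np.array([s*.065,-.088,0])}[k]
        o.append(proj(n,c2w(x,y,w,P))-((np.array(uv)+.5)/7-.5+off[n]))
    return np.array(o).ravel()
r=least_squares(res,[.45,.15,0,.1],loss='soft_l1')
print(r.x);print(res(r.x).reshape(-1,2).round(1).tolist())
x,y,w,th=r.x
print("lip",c2w(x,y,w,leafpt(0,.113,.013,th)),"spine",c2w(x,y,w,[0,0,.07]))
# tool axes
s=robot.read_state();print(R.from_rotvec(s["orientation"]).as_matrix().round(3))
def pix(n,u,v,z):
    c=C[n];d=c["pose"][:3,:3]@np.linalg.solve(c["intrinsics"],[u*.64,v*.64,1]);o=c["pose"][:3,3];return (o+d*(z-o[2])/d[2]).round(3)
for nm,u,v,z in[("spat tip",185,148,.02),("spat bl",208,190,.02),("handle",195,250,.015),("jar low",405,170,.09),("jar345",344,133,.115),("drawer inL",140,360,.05),("drawer rim near",300,372,.08),("wall left",150,200,.05)]: print(nm,pix("top",u,v,z))
E
```

```text
[0.51365168 0.11960722 0.0992319  0.00053403]
[[0.1, 0.4], [0.3, -0.2], [0.2, -0.1], [0.4, -0.1], [-0.7, -1.1], [-0.4, -0.6], [0.1, 0.5], [-3.3, -3.8], [-0.6, -0.5], [-0.3, -1.6]]
lip [0.50245756 0.2320444  0.08906034] spine [0.51365168 0.11960722 0.076     ]
[[-0.928  0.372 -0.   ]
 [ 0.372  0.928 -0.001]
 [ 0.    -0.001 -1.   ]]
spat tip [0.744 0.375 0.02 ]
spat bl [0.664 0.326 0.02 ]
handle [0.552 0.343 0.015]
jar low [ 0.68  -0.028  0.09 ]
jar345 [0.733 0.075 0.115]
drawer inL [0.353 0.406 0.05 ]
drawer rim near [0.337 0.136 0.08 ]
wall left [0.632 0.416 0.05 ]
```

```bash
python3 -m jog '0 0 0 0 7;0 0 0 0 7;0 0 0 0 7;0 0 0 0 7;0 0 0 0 7;0 0 0 0 7;0 0 0 0 7;0 0 0 0 7;0 0 0 0 6.5;0 0 0 0 0' 5; python3 -m jog '0 -.036 .027 0 0;0 -.036 .027 0 0;0 -.036 .027 0 0;0 -.036 .027 0 0;0 -.036 .027 0 0;0 -.036 .027 0 0;0 -.036 .027 0 0;0 -.036 .027 0 0;0 -.036 .027 0 0;0 0 0 0 0'
cat > st.py <<'E'
from h import *
s=robot.read_state();X,Y,W=.5137,.1196,.0992
d=s["tool_pos"]-[X,Y,0];c,q=np.cos(W),np.sin(W)
print("t",s["t"],"caddy x,y, tip z above spine:",np.round([c*d[0]+q*d[1],-q*d[0]+c*d[1],d[2]-.084-.076],4),"F",s["force"].round(2));print(R.from_rotvec(s["orientation"]).as_matrix().round(3).tolist())
E
python3 st.py
```

```text
t: 1.13
tool_pos: [0.223, 0.557, 0.3026]
orientation: [2.115, 2.323, -0.0]
force: [1.2, -0.1, 1.4]
opening: 0.0312
gripper_force: 0.0
t: 1.97
tool_pos: [0.4806, 0.2753, 0.3027]
orientation: [2.108, 2.325, -0.001]
force: [-0.0, -0.0, 0.1]
opening: 0.0006
gripper_force: 0.0
t 2.0667 caddy x,y, tip z above spine: [-0.0202  0.1625  0.1426] F [-0.28 -0.11  0.41]
[[-0.099, 0.995, -0.0], [0.995, 0.099, 0.0], [0.0, -0.0, -1.0]]
```

```bash
python3 -m jog '0 -.007 .007 .03 0;0 -.007 .007 .03 0;0 -.007 .006 .03 0;0 0 0 .03 0;0 0 0 .027 0;0 0 0 0 0'; python3 st.py; python3 - <<'E'
from h import *
A=cv2.resize(C["scene"]["color"][135:240,245:385,::-1],None,fx=5,fy=5,interpolation=cv2.INTER_CUBIC)
cv2.imwrite("pics/s2.png",A)
E
```

```text
t: 2.57
tool_pos: [0.4941, 0.2617, 0.1492]
orientation: [-2.101, -2.329, 0.015]
force: [-0.5, -0.5, -0.4]
opening: 0.0001
gripper_force: 0.0
t 2.6667 caddy x,y, tip z above spine: [-0.0023  0.1441 -0.0048] F [-0.32  0.22  1.74]
[[-0.102, 0.995, -0.003], [0.995, 0.102, -0.001], [-0.001, -0.003, -1.0]]
```

View pics/s2.png

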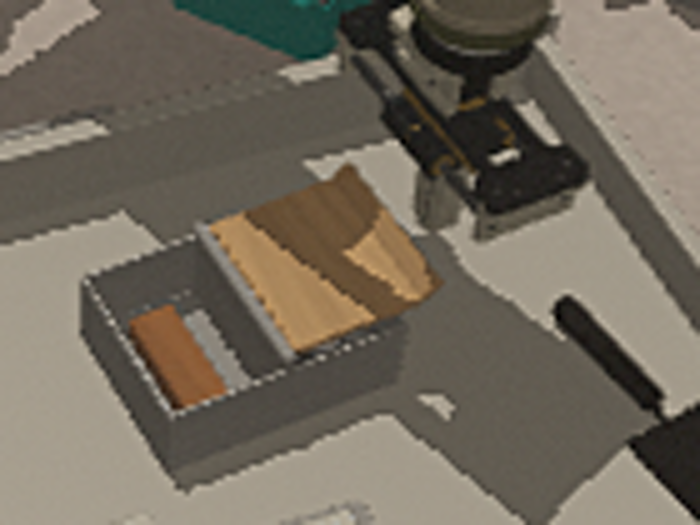

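The fingers are outside the lip at about (435,205) and clear of it, so I'll creep in now.

```bash
python3 -m jog '0 -.009 0 0 0;0 -.008 0 0 0;0 0 0 0 0'; for i in 1 ; do python3 -m jog '0 -.002 0 0 0;0 0 0 0 0'; python3 -m jog '0 -.002 0 0 0;0 0 0 0 0';python3 -m jog '0 -.002 0 0 0;0 0 0 0 0';done; python3 st.py
```

```text
t: 3.02
tool_pos: [0.5012, 0.2438, 0.1573]
orientation: [2.108, 2.327, 0.003]
force: [0.1, -0.4, 0.4]
opening: 0.0007
gripper_force: 0.0
t: 3.18
tool_pos: [0.5008, 0.2425, 0.1563]
orientation: [2.109, 2.328, 0.001]
force: [-0.0, 0.2, 0.2]
opening: 0.0004
gripper_force: 0.0
t: 3.35
tool_pos: [0.5007, 0.2408, 0.1558]
orientation: [2.109, 2.329, 0.0]
force: [0.8, 0.9, 1.1]
opening: 0.0002
gripper_force: 0.0
t: 3.52
tool_pos: [0.5008, 0.2396, 0.1558]
orientation: [-2.108, -2.328, -0.002]
force: [-0.4, 4.3, 0.0]
opening: 0.0004
gripper_force: 2.1
t 3.6167 caddy x,y, tip z above spine: [-0.0009  0.1207 -0.0042] F [-0.57  5.66 -0.07]
[[-0.099, 0.995, 0.0], [0.995, 0.099, 0.001], [0.001, 0.0, -1.0]]
```

```bash
python3 -m jog '0 -.0004 0 -.003 0;0 -.0005 0 -.003 0;0 -.0006 0 -.003 0;0 -.0007 0 -.003 0;0 -.0008 0 -.003 0;0 0 0 0 0'; python3 st.py; python3 - <<'E'
from h import *
A=cv2.resize(C["scene"]["color"][135:240,245:385,::-1],None,fx=5,fy=5,interpolation=cv2.INTER_CUBIC)
cv2.imwrite("pics/s3.png",A)
E
```

```text
t: 4.12
tool_pos: [0.5011, 0.2364, 0.1714]
orientation: [-2.108, -2.329, -0.001]
force: [-2.5, 5.6, 2.3]
opening: 0.0006
gripper_force: 2.6
t 4.2167 caddy x,y, tip z above spine: [-0.001   0.1175  0.011 ] F [-1.31  5.04  2.84]
[[-0.099, 0.995, 0.0], [0.995, 0.099, 0.001], [0.001, 0.0, -1.0]]
```

View pics/s3.png

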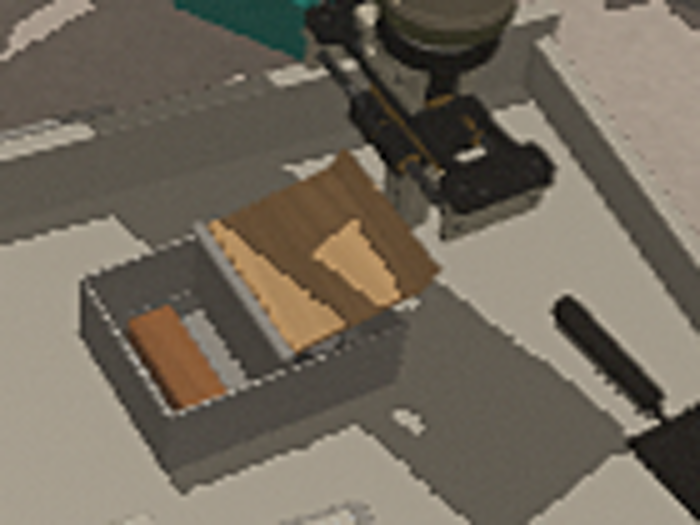

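The leaf's outer edge has risen about 14 mm: its lower corner moved from (438,283) to (440,268). The drag works and the caddy hasn't moved, so I'll continue along the arc.

```bash
python3 -m jog '0 -.0016 0 -.0051 0;0 -.002 0 -.0057 0;0 -.0022 0 -.0055 0;0 0 0 0 0'; python3 -m jog '0 -.0025 0 -.0054 0;0 -.0028 0 -.0053 0;0 -.003 0 -.0052 0;0 -.0033 0 -.0049 0;0 0 0 0 0'; python3 st.py
```

```text
t: 4.65
tool_pos: [0.502, 0.2302, 0.1881]
orientation: [2.108, 2.328, 0.001]
force: [-1.3, 3.8, 2.7]
opening: 0.0005
gripper_force: 2.0
t: 5.07
tool_pos: [0.5034, 0.2181, 0.2089]
orientation: [2.108, 2.328, 0.001]
force: [-0.6, 0.8, 1.1]
opening: 0.0005
gripper_force: 0.8
t 5.1667 caddy x,y, tip z above spine: [-0.0008  0.0991  0.0478] F [1.05 0.83 0.61]
[[-0.098, 0.995, 0.0], [0.995, 0.098, -0.001], [-0.001, 0.0, -1.0]]
```

```bash
python3 -m jog '0 -.0038 0 -.0046 0;0 -.0034 0 -.0046 0;0 -.0041 0 -.0043 0;0 -.0041 0 -.0043 0;0 -.0032 0 -.0032 0;0 -.0032 0 -.0032 0;0 0 0 0 0'; python3 -m jog '0 -.0039 0 -.0025 0;0 -.0039 0 -.0025 0;0 -.0042 0 -.0015 0;0 -.0042 0 -.0015 0;0 0 0 0 0'; python3 st.py; python3 - <<'E'
from h import *
A=cv2.resize(C["scene"]["color"][115:240,245:385,::-1],None,fx=4.5,fy=4.5,interpolation=cv2.INTER_CUBIC)
cv2.imwrite("pics/s4.png",A)
E
```

```text
t: 5.75
tool_pos: [0.5054, 0.1963, 0.2329]
orientation: [2.109, 2.328, 0.001]
force: [-0.3, -0.2, 0.2]
opening: 0.0004
gripper_force: 0.0
t: 6.17
tool_pos: [0.5069, 0.18, 0.2405]
orientation: [2.109, 2.328, 0.0]
force: [0.1, 1.0, -0.2]
opening: 0.0005
gripper_force: 0.3
t 6.2667 caddy x,y, tip z above spine: [-0.0011  0.061   0.0797] F [-0.19 -0.43  0.94]
[[-0.098, 0.995, -0.001], [0.995, 0.098, -0.001], [-0.001, -0.001, -1.0]]
```

View pics/s4.png

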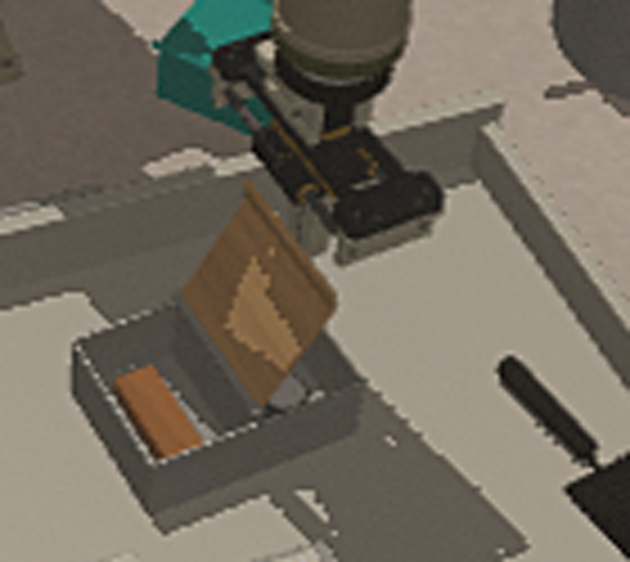

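The leaf stands at roughly 60°, with the finger behind it and the caddy unmoved. I'll carry on over the top.

```bash
python3 -m jog '0 -.0085 0 -.0022 0;0 -.0095 0 -.002 0;0 -.0099 0 -.001 0;0 -.0102 0 -.001 0;0 -.0104 0 0 0;0 -.0096 0 -.001 0;0 -.0092 0 .0008 0;0 0 0 0 0'; python3 st.py;python3 -m jog '0 -.0091 0 .0018 0;0 -.0088 0 .0027 0;0 -.0085 0 .0036 0;0 -.008 0 .0045 0;0 -.0076 0 .0053 0;0 0 0 0 0'; python3 st.py
```

```text
t: 7.03
tool_pos: [0.5134, 0.1118, 0.2461]
orientation: [2.11, 2.327, -0.002]
force: [0.2, 0.7, -0.6]
opening: 0.0007
gripper_force: 0.0
t 7.1333 caddy x,y, tip z above spine: [-0.0011 -0.0063  0.0862] F [-1.68 -0.02  0.04]
[[-0.098, 0.995, -0.0], [0.995, 0.098, -0.0], [-0.0, -0.0, -1.0]]
t: 7.63
tool_pos: [0.517, 0.0705, 0.2269]
orientation: [-2.109, -2.327, 0.003]
force: [0.1, 0.7, 0.1]
opening: -0.0
gripper_force: 0.0
t 7.7333 caddy x,y, tip z above spine: [-0.0013 -0.0481  0.068 ] F [ 0.53  0.22 -0.06]
[[-0.098, 0.995, -0.001], [0.995, 0.098, -0.0], [-0.0, -0.001, -1.0]]
```

```bash
python3 -m jog '0 -.0069 0 .006 0;0 -.0063 0 .0068 0;0 -.0055 0 .0073 0;0 0 0 0 0'; python3 st.py; python3 - <<'E'
from h import *
A=cv2.resize(C["scene"]["color"][115:240,245:385,::-1],None,fx=4.5,fy=4.5,interpolation=cv2.INTER_CUBIC)
cv2.imwrite("pics/s5.png",A)
E
```

```text
t: 8.07
tool_pos: [0.5185, 0.0524, 0.2063]
orientation: [-2.108, -2.327, 0.003]
force: [0.1, 0.1, 0.1]
opening: 0.0
gripper_force: 0.0
t 8.1667 caddy x,y, tip z above spine: [-0.0015 -0.0667  0.0476] F [ 0.82  0.24 -0.87]
[[-0.098, 0.995, -0.002], [0.995, 0.098, -0.0], [0.0, -0.002, -1.0]]
```

View pics/s5.png

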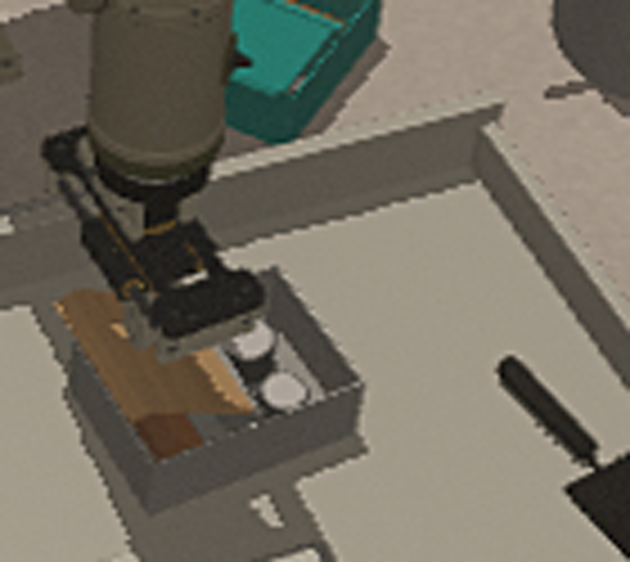

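The leaf is well past upright, about 150°, and the left bay is uncovered. Next I press it down.

```bash
python3 -m jog '0 -.0048 0 .0064 0;0 -.0039 0 .0084 0;0 -.003 0 .0087 0;0 -.002 0 .009 0;0 -.0005 0 .0085 0;0 0 0 .002 0;0 0 0 0 0'; python3 st.py; python3 -m jog '0 0 0 .0015 0;0 0 0 0 0'; python3 -m jog '0 0 0 .0015 0;0 0 0 0 0'; python3 st.py
```

```text
t: 8.85
tool_pos: [0.5199, 0.0392, 0.1642]
orientation: [-2.108, -2.327, 0.003]
force: [0.5, 0.1, -0.4]
opening: 0.0004
gripper_force: 0.0
t 8.95 caddy x,y, tip z above spine: [-0.0012 -0.0804  0.0052] F [0.14 0.19 0.66]
[[-0.099, 0.995, -0.001], [0.995, 0.099, 0.0], [0.0, -0.001, -1.0]]
t: 9.12
tool_pos: [0.5207, 0.0395, 0.1639]
orientation: [2.108, 2.329, 0.0]
force: [-1.1, 0.5, 0.1]
opening: 0.0005
gripper_force: 0.0
t: 9.28
tool_pos: [0.521, 0.0395, 0.1633]
orientation: [2.108, 2.329, 0.001]
force: [-1.9, -0.7, 5.0]
opening: 0.0005
gripper_force: 2.6
t 9.3833 caddy x,y, tip z above spine: [-0.0007 -0.0805  0.0033] F [-2.53  0.25  4.86]
[[-0.099, 0.995, 0.001], [0.995, 0.099, 0.0], [0.0, 0.001, -1.0]]
```

```bash
python3 -m jog '0 0 0 .002 0;0 0 0 0 0'; python3 -m jog '0 0 0 .002 0;0 0 0 0 0'; python3 -m jog '0 0 0 .002 0;0 0 0 0 0;0 0 0 0 0'; python3 st.py
```

```text
t: 9.55
tool_pos: [0.5211, 0.0395, 0.163]
orientation: [2.108, 2.329, 0.001]
force: [-9.3, 0.0, 21.9]
opening: 0.0006
gripper_force: 10.2
t: 9.72
tool_pos: [0.5212, 0.0395, 0.1627]
orientation: [2.108, 2.329, 0.001]
force: [-19.2, -0.1, 36.4]
opening: 0.0006
gripper_force: 17.8
t: 9.97
tool_pos: [0.5214, 0.0395, 0.1625]
orientation: [2.107, 2.328, 0.001]
force: [-25.8, -0.9, 50.7]
opening: 0.0005
gripper_force: 25.5
t 10.0667 caddy x,y, tip z above spine: [-0.0003 -0.0805  0.0025] F [-27.22  -0.86  51.01]
[[-0.099, 0.995, 0.001], [0.995, 0.099, -0.0], [-0.0, 0.001, -1.0]]
```

The leaf is at its hard stop. I'll retreat straight up.

```bash
python3 -m jog '0 0 0 -.006 0;0 0 0 -.01 0;0 0 0 -.03 0;0 0 0 -.03 0;0 .03 0 -.03 0;0 .04 0 0 0;0 .04 0 0 0;0 .04 0 0 0;0 .04 0 0 0;0 0 0 0 0'; python3 st.py; python3 - <<'E'
from h import *
A=cv2.resize(C["scene"]["color"][115:240,245:385,::-1],None,fx=4.5,fy=4.5,interpolation=cv2.INTER_CUBIC)
cv2.imwrite("pics/s6.png",A)
E
```

```text
t: 10.9
tool_pos: [0.5005, 0.2341, 0.2622]
orientation: [-2.101, -2.333, -0.004]
force: [0.9, 0.1, 0.1]
opening: 0.0008
gripper_force: 0.0
t 11.0 caddy x,y, tip z above spine: [-0.0013  0.1105  0.1018] F [-0.3  -1.23  0.22]
[[-0.103, 0.995, -0.0], [0.995, 0.103, -0.0], [-0.0, -0.0, -1.0]]
```

View pics/s6.png

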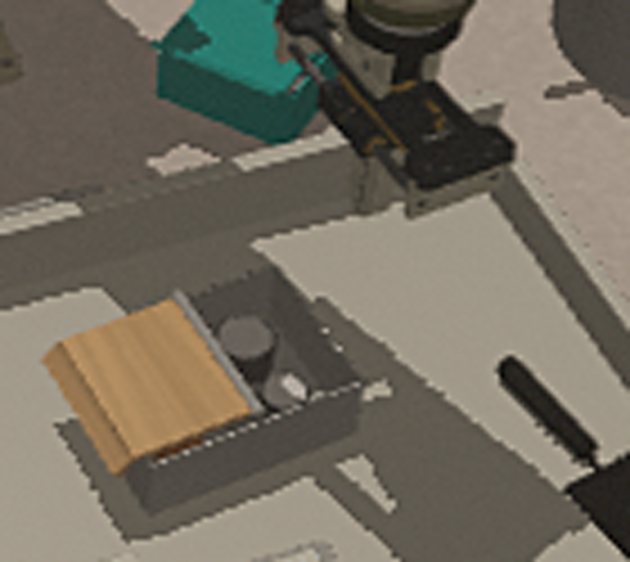

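The leaf lies flat over the right bay with its lip pointing down at about (90,425). The caddy hasn't visibly moved and the arm is clear.

```bash
python3 -c "
from plant import robot
print(robot.close_job())"
```

```text
the job is handed in; nothing more can be done
None
```

The leaf was pushed over its spine and pressed down to the hard stop, so it lies flat over the right bay and the left bay is open; the caddy did not visibly move, the arm ended clear of everything, and the job is handed in (no verdict was returned).

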